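Row of vaccine cartons in the vaccination bus

TASK

Slide the three long white cartons on the table into one straight, evenly spaced row: side by side, parallel, their short ends level with one another, with a gap of 5 cm between the long sides of neighbours. Keep them on the table while sliding (do not lift them), and leave the square carton where it stands; the row may be anywhere on the table, in any order.

Things in the scene. Friction and masses are not known exactly. Their poses are not given: they have to be found in the camera images.
- carton_a: long white card vaccine carton lying flat, one of three alike: 90 mm along its x, 44 mm along its y, 40 mm high, 80 to 170 g, rigid, loose. Origin at the centre of its underside, z up. Its long axis starts within 30 degrees of the world x axis. It stands on the level table top at height 0 (the thin blue mat under it is flat and cannot be moved).
- carton_b: long white card vaccine carton lying flat, one of three alike: 90 mm along its x, 44 mm along its y, 40 mm high, 80 to 170 g, rigid, loose. Origin at the centre of its underside, z up. Its long axis starts within 30 degrees of the world x axis. It stands on the level table top at height 0 (the thin blue mat under it is flat and cannot be moved).
- carton_c: long white card vaccine carton lying flat, one of three alike: 90 mm along its x, 44 mm along its y, 40 mm high, 80 to 170 g, rigid, loose. Origin at the centre of its underside, z up. Its long axis starts within 30 degrees of the world x axis. It stands on the level table top at height 0 (the thin blue mat under it is flat and cannot be moved).
- square_carton: square white card carton, 64 x 64 mm seen from above and 40 mm high, 140 to 280 g, loose, of the same card as the long ones. Origin at the centre of its underside, z up. It is not part of the row and stays where it is, within 20 mm. The four cartons start scattered in changing places, at least 25 mm apart, on a blue mat of 400 x 620 mm; a hand-sanitiser bottle, a yellow sharps box and a steel bowl stand beside the mat, clear of it.
There are look-alikes about, which are no part of the job. What is shaped like the carton_c but orange or purple is not meant.

How it is judged:
By the outcome, as a careful person would: the job done as asked, in the order asked, and still so for the second after the job is handed in, with the robot touching nothing.
It also fails if it takes over 48 s, if anything falls off the work surface, if the arm or the gripper's body presses on something with over 40 N, if the wrist force passes 120 N, or if a joint passes its speed limit or range.

ROBOT

A 7-joint arm with a two-finger parallel gripper is mounted at the origin on the work surface. World frame = base frame: x ahead of the robot, y to its left, z up, the work surface at z = 0. Lengths are in m, angles in rad, forces in N, time in s.
With the tool pointing down it reaches from about 0.425 to 0.925 m from the base axis. Payload 6.8 kg.
Tool frame: the origin (TCP) lies at the very end of the fingers, on their centre line; the grasp point (between the pads) lies bot.grip_depth behind it (bot.grip_depth is the distance from the TCP to the grasp point, in m); z points along the fingers, y is the line along which they close (so a half turn about z gives the same grasp; the last joint's range is limited). The gripper opens to 88 mm and grips with 3 to 60 N. Pads are 20 mm wide; open, the fingers measure 115 mm over their backs; the gripper's body (75 mm by 178 mm) begins 61 mm behind the grasp point.
Start: joints at [1.002, 0.477, 0.022, 1.555, -0.011, 1.109, -0.083], TCP at [0.3, -0.605, 0.223] pointing down, gripper open.
Joint ranges: [-2.96, 2.96], [-0.34, 2.1], [-1.41, 1.46], [0.24, 2.44], [-1.37, 4.51], [0.17, 1.92], [-2.96, 2.96]. Speed limits (rad/s): [2.39, 2.39, 3.14, 3.14, 3.14, 3.14, 3.14].

INTERFACE

Orientations are given as a unit quaternion [x, y, z, w].
In Python, from workcell import bot gives the robot as it stands.
- The arm moves only by the tool send_rows, never from a script. Its arguments are lists of equal length, an entry for each row: "dp": the shift along the world's x, y, z in m, a list of three; "turn": the turn, a rotation vector about the world's x, y, z in rad, a list of three; "claw": the gripper command: -1 is shut, 1 is fully open, values between are in proportion. In form: {"dp": [[dx, dy, dz], ...], "turn": [[wx, wy, wz], ...], "claw": [claw, ...]}. A call has exactly 5 rows; each row is the pose to reach, as a shift and turn from the pose commanded when the call began; what a row does not reach only later rows make up. A row lasts 1/12 s, in which the tool goes at most 41.7 mm and 7.16 degrees, less where a joint would pass 70% of its speed; a pose out of reach is approached as far as the arm can. A call with a gripper value outside its range is refused whole. The fingers move at their own pace and stop on an object; the grip force is fixed at half the most. Time passes only in rows, so rows that repeat a pose let the fingers close, or fill a call up. It gives the time, the measured TCP pose, the force, the opening and the grip force at its end, in the units of the state.
- bot.sense(): the state, without advancing time (a new reading comes with each control period).
- bot.capture(name): name is "scene" or "top"; returns (picture, depth): 400x640x3 uint8, red, green, blue; 400x640 float32, m along the optical axis (not along the pixel's ray), 0 where there is no reading.
- bot.camera_info(name): a dict with "intrinsics" (3x3 intrinsics, pixels), "k1" (the pictures are not rectified: a ray, as slopes to the right and down, at radius r is drawn at 1 + k1 r^2 times it, then the intrinsics apply), "view" (4x4, takes a point from world to camera coordinates). Camera axes: x right, y down, z forward; pixel columns grow to the right and rows downward; lengths in m; the calibration is good to about 2 mm. A picture is of the moment at which its call begins. camera_info takes no time and is no camera call.
- bot.hand_in(): hands the job in; it is judged then, once.
The state is a dict: "clock": time; "q": joint angles; "joint_vel": joint speeds; "effort": joint torques, N m; "eef_pos": TCP position; "ee_rot": TCP orientation; "force": force on the tool from outside, world axes, zero at the start; "torque": the same for the moment, N m; "grip_width": finger opening in m; "grasp_force": force on a finger pad.
Only numpy, scipy, OpenCV 4.12 (cv2) and the standard library are available. Lean on these libraries where they do the work, as an engineer would, in place of code of your own. Each camera call takes 0.05 s, during which the arm holds its last target. There are 200 camera calls.

## Working session

There is one attempt and no reset: what is moved stays moved. The work goes in short steps, Python scripts to look and compute and a tool call to move; the robot and the scene stay as the last step left them, time stands still between calls to the robot, and variables do not carry over. Pictures are saved under pics/ and viewed, at most 10 in all, crops included, and the job is handed in when it is done.

Besides the shell and the picture viewer there is one more tool, called after "Call:" by a JSON object that holds its "fn" and its "kwargs", one argument or row to a line. send_rows: Moves the arm, as the interface text tells. Its arguments: {"type":"object","properties":{"dp":{"type":"array","items":{"type":"array","items":{"type":"number"}}},"turn":{"type":"array","items":{"type":"array","items":{"type":"number"}}},"claw":{"type":"array","items":{"type":"number"}}},"required":["dp","turn","claw"]}

```bash
mkdir -p pics
cat > h.py <<'E'
import numpy as np, cv2
from workcell import bot
def cap(n,f=None):
    im,d=bot.capture(n)
    if f: cv2.imwrite('pics/'+f,cv2.cvtColor(im,cv2.COLOR_RGB2BGR))
    return im,d
def rays(n,uv):
    c=bot.camera_info(n);K=np.array(c['intrinsics']);k=c['k1'];V=np.array(c['view'])
    p=cv2.undistortPoints(np.array(uv,np.float64).reshape(-1,1,2),K,np.array([k,0,0,0,0.])).reshape(-1,2)
    d=np.c_[p,np.ones(len(p))]@V[:3,:3]; o=-V[:3,:3].T@V[:3,3]
    return o,d
def plane(n,uv,z):
    o,d=rays(n,uv); return o+d*((z-o[2])/d[:,2])[:,None]
E
python3 - <<'E'
from h import *
for n in('top','scene'):
    im,d=cap(n,n+'0.png'); c=bot.camera_info(n); print(n,c['k1'],np.round(rays(n,[[320,200]])[0],3))
    print(np.round(plane(n,[[0,0],[639,0],[639,399],[0,399]],0),3))
    np.save(n+'.npy',im);np.save(n+'d.npy',d)
s=bot.sense();print(s['clock'],s['eef_pos'],s['ee_rot'],s['grip_width'],bot.grip_depth)
E
```

```text
top -0.08611290399277012 [ 0.544 -0.002  0.679]
[[ 1.013  0.705  0.   ]
 [ 1.038 -0.659  0.   ]
 [ 0.231 -0.615  0.   ]
 [ 0.194  0.617  0.   ]]
scene -0.07759091903337118 [1.184 0.44  0.591]
[[ 0.011 -2.941  0.   ]
 [-2.044  0.267  0.   ]
 [ 0.656  0.588  0.   ]
 [ 1.189 -0.132  0.   ]]
0.1 [ 0.2999053  -0.60412445  0.2218078 ] [ 9.73572240e-01  2.28377876e-01 -2.31132205e-04 -7.65319770e-04] 0.08791289044115058 0.0187
```

View pics/top0.png

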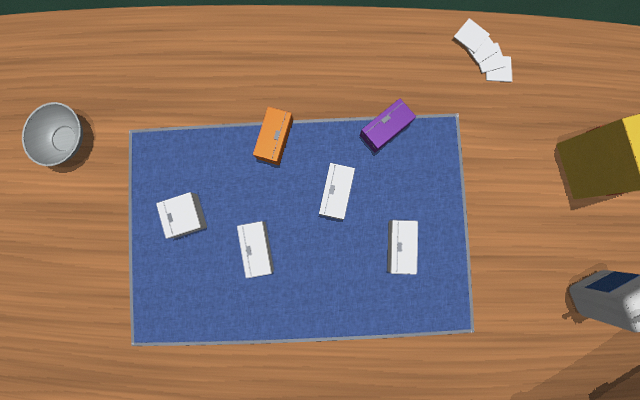

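View pics/scene0.png

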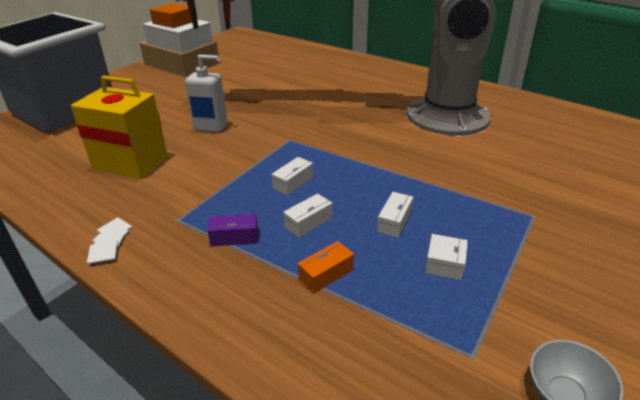

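The top view shows the square carton at (181,215) and three long white cartons at (255,249), (337,191) and (403,247). The orange (273,135) and purple (388,125) look-alikes are excluded by colour. The scene view agrees. Next I measure the top faces and make one enlarged crop to confirm.

```bash
cat >> h.py <<'E'
def find(im):
    h=cv2.cvtColor(im,cv2.COLOR_RGB2HSV)
    m=((h[...,1]<45)&(h[...,2]>165)).astype(np.uint8)*255
    m=cv2.morphologyEx(m,cv2.MORPH_CLOSE,np.ones((11,11)))
    m=cv2.morphologyEx(m,cv2.MORPH_OPEN,np.ones((5,5)))
    out=[]
    for c in cv2.findContours(m,cv2.RETR_EXTERNAL,cv2.CHAIN_APPROX_NONE)[0]:
        if cv2.contourArea(c)<700: continue
        u,v=c.reshape(-1,2).mean(0)
        P=plane('top',c.reshape(-1,2),0.04)[:,:2]
        (x,y),(w,l),a=cv2.minAreaRect((P*1000).astype(np.float32))
        if w<l: w,l,a=l,w,a-90
        a=(a+90)%180-90
        out.append((u,v,x,y,w,l,a)); print('px %d %d  c %.1f %.1f  size %.1f %.1f  ang %.1f'%out[-1])
    return out
E
python3 - <<'E'
from h import *
im=np.load('top.npy'); find(im)
cv2.imwrite('pics/crop.png',cv2.cvtColor(cv2.resize(im[90:300,130:450],None,fx=2.5,fy=2.5)[...,:],cv2.COLOR_RGB2BGR))
for n,p in (('orange',(273,135)),('purple',(388,125))): print(n,plane('top',[p],.04))
print(plane('top',[[131,130],[457,115],[471,331],[133,344]],0))
E
```

```text
px 253 249  c 508.6 114.7  size 90.3 43.9  ang 12.1
px 404 246  c 519.4 -140.3  size 89.5 43.8  ang -0.8
px 177 214  c 563.2 248.5  size 64.5 63.4  ang -70.4
px 336 190  c 612.2 -23.7  size 89.5 43.5  ang -11.1
px 63 137  c 693.6 473.1  size 73.2 72.4  ang 21.9
px 486 53  c 872.8 -290.6  size 136.4 62.6  ang 34.9
orange [[0.70605308 0.08851963 0.04      ]]
purple [[ 0.7286355  -0.11076525  0.04      ]]
[[ 0.7222282   0.36595567  0.        ]
 [ 0.76362461 -0.24725353  0.        ]
 [ 0.36916888 -0.27216109  0.        ]
 [ 0.32646131  0.33843188  0.        ]]
```

View pics/crop.png

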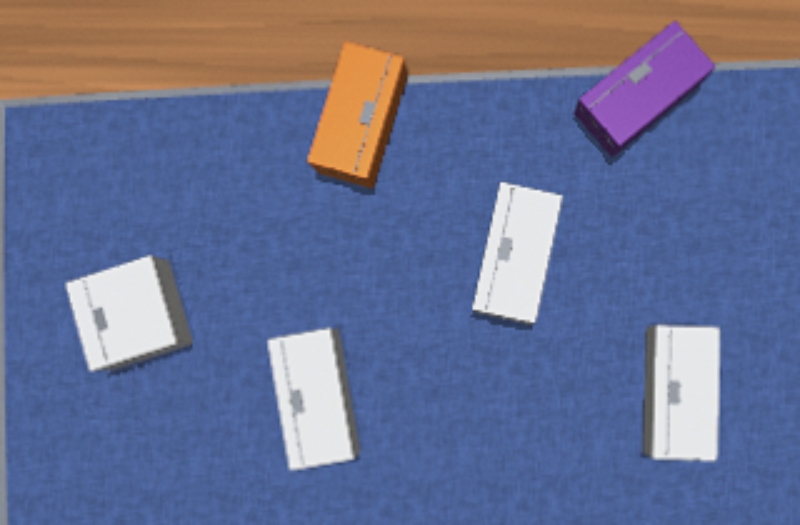

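The enlarged crop confirms three plain white long cartons, at crop pixels (312,400), (518,253) and (685,392). The square one is at (127,313) and the orange and purple ones stay untouched. I'll grip the right one (C) to square it as the row's anchor, then slide the other two beside it. First I rise clear of the bottle.

Call:
{"fn": "send_rows", "kwargs": {
  "dp": [
    [0,0,0.04],
    [0,0,0.08],
    [0.01,0.03,0.1],
    [0.03,0.06,0.1],
    [0.05,0.09,0.1]
  ],
  "turn": [
    [0,0,-0.09],
    [0,0,-0.18],
    [0,0,-0.27],
    [0,0,-0.36],
    [0,0,-0.46]
  ],
  "claw": [1,1,1,1,1]
}}

```text
clock: 0.52
eef_pos: [0.3501, -0.5147, 0.3243]
ee_rot: [1.0, -0.003, 0.001, 0.001]
force: [0.7, 0.3, -0.9]
grip_width: 0.088
grasp_force: 0.0
```

Call:
{"fn": "send_rows", "kwargs": {
  "dp": [
    [0.015,0.035,0],
    [0.03,0.07,0],
    [0.045,0.105,0],
    [0.06,0.14,0],
    [0.075,0.17,0]
  ],
  "turn": [
    [0,0,0],
    [0,0,0],
    [0,0,0],
    [0,0,0],
    [0,0,0]
  ],
  "claw": [1,1,1,1,1]
}}

```text
clock: 0.93
eef_pos: [0.4255, -0.3419, 0.3224]
ee_rot: [1.0, 0.001, -0.0, -0.0]
force: [-0.5, 0.3, -0.3]
grip_width: 0.0877
grasp_force: 0.0
```

Call:
{"fn": "send_rows", "kwargs": {
  "dp": [
    [0.018,0.036,0],
    [0.034,0.072,-0.01],
    [0.052,0.108,-0.02],
    [0.07,0.144,-0.03],
    [0.084,0.18,-0.04]
  ],
  "turn": [
    [0,0,0],
    [0,0,0],
    [0,0,0],
    [0,0,0],
    [0,0,0]
  ],
  "claw": [1,1,1,1,1]
}}

```text
clock: 1.35
eef_pos: [0.5098, -0.1626, 0.2821]
ee_rot: [1.0, 0.001, 0.0, -0.0]
force: [0.9, 0.6, 0.4]
grip_width: 0.0875
grasp_force: 0.0
```

Call:
{"fn": "send_rows", "kwargs": {
  "dp": [
    [0.01,0.025,-0.03],
    [0.01,0.025,-0.07],
    [0.01,0.025,-0.11],
    [0.01,0.025,-0.15],
    [0.01,0.025,-0.18]
  ],
  "turn": [
    [0,0,0],
    [0,0,0],
    [0,0,0],
    [0,0,0],
    [0,0,0]
  ],
  "claw": [1,1,1,1,1]
}}

```text
clock: 1.77
eef_pos: [0.5175, -0.139, 0.0995]
ee_rot: [1.0, 0.001, -0.001, -0.0]
force: [-0.1, -0.1, -0.2]
grip_width: 0.0876
grasp_force: 0.0
```

Call:
{"fn": "send_rows", "kwargs": {
  "dp": [
    [0,0,0],
    [0,0,0],
    [0,0,0],
    [0,0,0],
    [0,0,0]
  ],
  "turn": [
    [0,0,0],
    [0,0,0],
    [0,0,0],
    [0,0,0],
    [0,0,0]
  ],
  "claw": [1,1,1,1,1]
}}

```text
clock: 2.18
eef_pos: [0.5207, -0.14, 0.1048]
ee_rot: [1.0, 0.0, 0.002, 0.0]
force: [0.1, 0.2, 0.1]
grip_width: 0.0874
grasp_force: 0.0
```

Call:
{"fn": "send_rows", "kwargs": {
  "dp": [
    [0,0,-0.03],
    [0,0,-0.06],
    [0,0,-0.08],
    [0,0,-0.088],
    [0,0,-0.088]
  ],
  "turn": [
    [0,0,0],
    [0,0,0],
    [0,0,0],
    [0,0,0],
    [0,0,0]
  ],
  "claw": [1,1,1,1,1]
}}

```text
clock: 2.6
eef_pos: [0.5187, -0.1395, 0.0141]
ee_rot: [1.0, 0.0, -0.001, -0.0]
force: [-0.2, 0.0, 0.3]
grip_width: 0.0879
grasp_force: 0.0
```

Call:
{"fn": "send_rows", "kwargs": {
  "dp": [
    [0,0,0],
    [0,0,0],
    [0,0,0],
    [0,0,0],
    [0,0,0]
  ],
  "turn": [
    [0,0,0],
    [0,0,0],
    [0,0,0],
    [0,0,0],
    [0,0,0]
  ],
  "claw": [0.6,0.4,0.2,0.1,0]
}}

```text
clock: 3.02
eef_pos: [0.5198, -0.1397, 0.0155]
ee_rot: [1.0, 0.0, 0.001, 0.0]
force: [0.1, -0.7, -0.6]
grip_width: 0.058
grasp_force: 0.0
```

Call:
{"fn": "send_rows", "kwargs": {
  "dp": [
    [0,0,0],
    [0,0,0],
    [0,0,0],
    [0,0,0],
    [0,0,0]
  ],
  "turn": [
    [0,0,0],
    [0,0,0],
    [0,0,0],
    [0,0,0],
    [0,0,0]
  ],
  "claw": [-0.1,-0.2,-0.3,-0.3,-0.3]
}}

```text
clock: 3.43
eef_pos: [0.5193, -0.1397, 0.0149]
ee_rot: [1.0, 0.0, 0.0, 0.0]
force: [-1.1, 0.9, 4.6]
grip_width: 0.0438
grasp_force: 29.9
```

Call:
{"fn": "send_rows", "kwargs": {
  "dp": [
    [0,0,0],
    [0,0,0],
    [0,0,0.02],
    [0,0,0.05],
    [0,0,0.088]
  ],
  "turn": [
    [0,0,0],
    [0,0,0],
    [0,0,0],
    [0,0,0],
    [0,0,0]
  ],
  "claw": [0.3,0.3,0.3,0.3,0.4]
}}

```text
clock: 3.85
eef_pos: [0.5171, -0.1391, 0.1015]
ee_rot: [1.0, 0.001, -0.003, -0.001]
force: [0.5, 0.5, 0.6]
grip_width: 0.0597
grasp_force: 0.0
```

Call:
{"fn": "send_rows", "kwargs": {
  "dp": [
    [0.025,0.03,0],
    [0.05,0.06,0],
    [0.075,0.09,0],
    [0.093,0.116,0],
    [0.093,0.116,0]
  ],
  "turn": [
    [0,0,-0.05],
    [0,0,-0.1],
    [0,0,-0.15],
    [0,0,-0.194],
    [0,0,-0.194]
  ],
  "claw": [1,1,1,1,1]
}}

```text
clock: 4.27
eef_pos: [0.6157, -0.015, 0.1029]
ee_rot: [0.996, -0.093, 0.001, -0.002]
force: [-0.8, 0.6, 0.5]
grip_width: 0.0874
grasp_force: 0.0
```

Run:
```python
from h import *
im,_=cap('top','t1.png'); find(im); s=bot.sense();print(s['eef_pos'],s['ee_rot'])
```

```text
px 253 249  c 508.5 114.7  size 90.0 43.9  ang 12.1
px 177 214  c 563.2 248.7  size 63.9 63.8  ang -71.0
px 64 137  c 690.4 472.9  size 69.4 67.7  ang -74.2
px 486 53  c 872.8 -290.6  size 136.4 62.6  ang 34.9
[ 0.61364147 -0.01874328  0.10236479] [ 9.95630431e-01 -9.33736604e-02  3.39407835e-04 -1.13526968e-03]
```

View pics/t1.png

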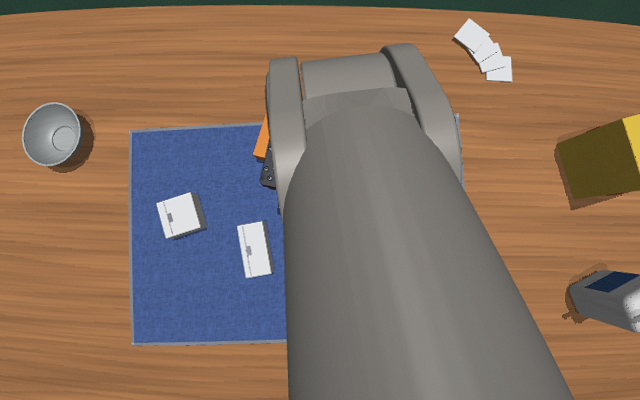

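The arm hides B and C. A (253,249) and the square (177,214) are unchanged. I'll carry on with B.

Call:
{"fn": "send_rows", "kwargs": {
  "dp": [
    [0,0,0],
    [0,0,-0.03],
    [0,0,-0.06],
    [0,0,-0.088],
    [0,0,-0.088]
  ],
  "turn": [
    [0,0,0],
    [0,0,0],
    [0,0,0],
    [0,0,0],
    [0,0,0]
  ],
  "claw": [1,1,1,1,1]
}}

```text
clock: 4.73
eef_pos: [0.607, -0.0259, 0.0095]
ee_rot: [0.995, -0.097, -0.005, 0.001]
force: [-0.7, 0.2, -0.7]
grip_width: 0.0878
grasp_force: 0.0
```

Call:
{"fn": "send_rows", "kwargs": {
  "dp": [
    [0,0,0],
    [0,0,0],
    [0,0,0],
    [0,0,0],
    [0,0,0]
  ],
  "turn": [
    [0,0,0],
    [0,0,0],
    [0,0,0],
    [0,0,0],
    [0,0,0]
  ],
  "claw": [0.6,0.4,0.2,0.1,0]
}}

```text
clock: 5.15
eef_pos: [0.6131, -0.0237, 0.0162]
ee_rot: [0.995, -0.097, 0.001, -0.0]
force: [0.1, 0.0, 0.5]
grip_width: 0.0578
grasp_force: 0.0
```

Call:
{"fn": "send_rows", "kwargs": {
  "dp": [
    [0,0,0],
    [0,0,0],
    [0,0,0],
    [0,0,0],
    [0,0,0]
  ],
  "turn": [
    [0,0,0],
    [0,0,0],
    [0,0,0],
    [0,0,0],
    [0,0,0]
  ],
  "claw": [-0.1,-0.2,-0.3,-0.3,-0.3]
}}

```text
clock: 5.57
eef_pos: [0.6125, -0.0236, 0.0152]
ee_rot: [0.995, -0.096, 0.0, 0.0]
force: [-1.8, -0.7, 5.3]
grip_width: 0.044
grasp_force: 30.0
```

Call:
{"fn": "send_rows", "kwargs": {
  "dp": [
    [-0.003,-0.001,0],
    [-0.01,-0.003,0],
    [-0.02,-0.005,0],
    [-0.03,-0.007,0],
    [-0.04,-0.01,0]
  ],
  "turn": [
    [0,0,0.01],
    [0,0,0.03],
    [0,0,0.05],
    [0,0,0.07],
    [0,0,0.09]
  ],
  "claw": [-0.3,-0.3,-0.3,-0.3,-0.3]
}}

```text
clock: 5.98
eef_pos: [0.572, -0.0335, 0.0152]
ee_rot: [0.999, -0.05, 0.001, -0.0]
force: [4.9, 1.2, 5.6]
grip_width: 0.0437
grasp_force: 30.0
```

Call:
{"fn": "send_rows", "kwargs": {
  "dp": [
    [-0.01,-0.003,0],
    [-0.02,-0.005,0],
    [-0.03,-0.007,0],
    [-0.04,-0.009,0],
    [-0.047,-0.011,0]
  ],
  "turn": [
    [0,0,0.02],
    [0,0,0.04],
    [0,0,0.06],
    [0,0,0.08],
    [0,0,0.095]
  ],
  "claw": [-0.3,-0.3,-0.3,-0.3,-0.3]
}}

```text
clock: 6.4
eef_pos: [0.5243, -0.0449, 0.0152]
ee_rot: [1.0, -0.003, 0.001, -0.0]
force: [2.6, 0.6, 2.6]
grip_width: 0.044
grasp_force: 30.0
```

Call:
{"fn": "send_rows", "kwargs": {
  "dp": [
    [-0.004,-0.001,0],
    [-0.006,-0.001,0],
    [-0.006,-0.001,0],
    [-0.006,-0.001,0],
    [-0.006,-0.001,0]
  ],
  "turn": [
    [0,0,0.006],
    [0,0,0.009],
    [0,0,0.009],
    [0,0,0.009],
    [0,0,0.009]
  ],
  "claw": [-0.3,-0.3,-0.3,-0.3,-0.3]
}}

```text
clock: 6.82
eef_pos: [0.5183, -0.0463, 0.0152]
ee_rot: [1.0, 0.001, 0.0, 0.0]
force: [0.7, -0.3, 8.9]
grip_width: 0.0437
grasp_force: 30.0
```

Call:
{"fn": "send_rows", "kwargs": {
  "dp": [
    [0,0,0],
    [0,0,0],
    [0,0,0.02],
    [0,0,0.05],
    [0,0,0.088]
  ],
  "turn": [
    [0,0,0],
    [0,0,0],
    [0,0,0],
    [0,0,0],
    [0,0,0]
  ],
  "claw": [0.3,0.3,0.3,0.3,0.3]
}}

```text
clock: 7.23
eef_pos: [0.5151, -0.0459, 0.1008]
ee_rot: [1.0, 0.001, -0.004, 0.0]
force: [0.6, -0.1, 0.5]
grip_width: 0.0573
grasp_force: 0.0
```

Call:
{"fn": "send_rows", "kwargs": {
  "dp": [
    [-0.002,0.035,0],
    [-0.004,0.07,0],
    [-0.006,0.105,0],
    [-0.009,0.14,0],
    [-0.0105,0.1607,0]
  ],
  "turn": [
    [0,0,0.05],
    [0,0,0.1],
    [0,0,0.15],
    [0,0,0.2],
    [0,0,0.211]
  ],
  "claw": [1,1,1,1,1]
}}

```text
clock: 7.65
eef_pos: [0.5062, 0.1184, 0.102]
ee_rot: [0.994, 0.109, -0.001, -0.0]
force: [0.2, 0.8, 0.2]
grip_width: 0.0863
grasp_force: 0.0
```

Call:
{"fn": "send_rows", "kwargs": {
  "dp": [
    [0,0,0],
    [0,0,-0.03],
    [0,0,-0.06],
    [0,0,-0.08],
    [0,0,-0.088]
  ],
  "turn": [
    [0,0,0],
    [0,0,0],
    [0,0,0],
    [0,0,0],
    [0,0,0]
  ],
  "claw": [1,1,1,1,1]
}}

```text
clock: 8.07
eef_pos: [0.5052, 0.1128, 0.0113]
ee_rot: [0.994, 0.105, -0.003, 0.001]
force: [-0.4, -1.0, -0.5]
grip_width: 0.0878
grasp_force: 0.0
```

Call:
{"fn": "send_rows", "kwargs": {
  "dp": [
    [0,0,0],
    [0,0,0],
    [0,0,0],
    [0,0,0],
    [0,0,0]
  ],
  "turn": [
    [0,0,0],
    [0,0,0],
    [0,0,0],
    [0,0,0],
    [0,0,0]
  ],
  "claw": [0.6,0.4,0.2,0.1,0]
}}

```text
clock: 8.48
eef_pos: [0.5095, 0.1152, 0.0158]
ee_rot: [0.994, 0.106, 0.001, -0.0]
force: [0.3, -0.2, -0.4]
grip_width: 0.0579
grasp_force: 0.0
```

Call:
{"fn": "send_rows", "kwargs": {
  "dp": [
    [0,0,0],
    [0,0,0],
    [0,0,0],
    [0,0,0],
    [0,0,0]
  ],
  "turn": [
    [0,0,0],
    [0,0,0],
    [0,0,0],
    [0,0,0],
    [0,0,0]
  ],
  "claw": [-0.1,-0.2,-0.3,-0.3,-0.3]
}}

```text
clock: 8.9
eef_pos: [0.509, 0.1151, 0.0152]
ee_rot: [0.994, 0.106, 0.0, 0.0]
force: [-1.4, -0.9, 6.3]
grip_width: 0.0438
grasp_force: 30.0
```

Call:
{"fn": "send_rows", "kwargs": {
  "dp": [
    [0.0005,-0.003,0],
    [0.0015,-0.01,0],
    [0.003,-0.018,0],
    [0.004,-0.026,0],
    [0.0055,-0.034,0]
  ],
  "turn": [
    [0,0,-0.01],
    [0,0,-0.03],
    [0,0,-0.055],
    [0,0,-0.08],
    [0,0,-0.105]
  ],
  "claw": [-0.3,-0.3,-0.3,-0.3,-0.3]
}}

```text
clock: 9.32
eef_pos: [0.515, 0.0816, 0.0152]
ee_rot: [0.999, 0.053, 0.001, -0.001]
force: [-0.2, 4.3, 6.4]
grip_width: 0.0439
grasp_force: 30.0
```

Call:
{"fn": "send_rows", "kwargs": {
  "dp": [
    [0.001,-0.008,0],
    [0.0025,-0.016,0],
    [0.004,-0.024,0],
    [0.0045,-0.03,0],
    [0.005,-0.0327,0]
  ],
  "turn": [
    [0,0,-0.025],
    [0,0,-0.05],
    [0,0,-0.08],
    [0,0,-0.1],
    [0,0,-0.106]
  ],
  "claw": [-0.3,-0.3,-0.3,-0.3,-0.3]
}}

```text
clock: 9.73
eef_pos: [0.52, 0.0481, 0.0152]
ee_rot: [1.0, -0.001, 0.001, -0.0]
force: [-0.5, 3.8, 5.9]
grip_width: 0.044
grasp_force: 30.0
```

Call:
{"fn": "send_rows", "kwargs": {
  "dp": [
    [0,0,0],
    [0,0,0],
    [0,0,0],
    [0,0,0],
    [0,0,0]
  ],
  "turn": [
    [0,0,0],
    [0,0,0],
    [0,0,0],
    [0,0,0],
    [0,0,0]
  ],
  "claw": [-0.3,-0.3,-0.3,-0.3,-0.3]
}}

```text
clock: 10.15
eef_pos: [0.52, 0.0478, 0.0152]
ee_rot: [1.0, -0.001, 0.001, -0.0]
force: [-0.6, 0.6, 6.6]
grip_width: 0.0437
grasp_force: 30.0
```

Call:
{"fn": "send_rows", "kwargs": {
  "dp": [
    [0,0,0],
    [0,0,0],
    [0,0,0.02],
    [0,0,0.05],
    [0,0,0.088]
  ],
  "turn": [
    [0,0,0],
    [0,0,0],
    [0,0,0],
    [0,0,0],
    [0,0,0]
  ],
  "claw": [0.3,0.3,0.3,0.3,0.3]
}}

```text
clock: 10.57
eef_pos: [0.5167, 0.0474, 0.1013]
ee_rot: [1.0, 0.0, -0.003, 0.001]
force: [0.0, 0.6, 0.7]
grip_width: 0.0574
grasp_force: 0.0
```

Call:
{"fn": "send_rows", "kwargs": {
  "dp": [
    [0,-0.02,0.04],
    [0,-0.05,0.07],
    [0,-0.09,0.1],
    [0,-0.13,0.1],
    [0,-0.17,0.1]
  ],
  "turn": [
    [0,0,0],
    [0,0,0],
    [0,0,0],
    [0,0,0],
    [0,0,0]
  ],
  "claw": [0.3,0.3,0.3,0.3,0.3]
}}

```text
clock: 10.98
eef_pos: [0.52, -0.1168, 0.205]
ee_rot: [1.0, 0.001, 0.002, 0.0]
force: [0.4, 0.7, -0.6]
grip_width: 0.0566
grasp_force: 0.0
```

Call:
{"fn": "send_rows", "kwargs": {
  "dp": [
    [-0.015,-0.035,0.03],
    [-0.03,-0.07,0.05],
    [-0.045,-0.105,0.07],
    [-0.06,-0.14,0.1],
    [-0.075,-0.17,0.12]
  ],
  "turn": [
    [0,0,0],
    [0,0,0],
    [0,0,0],
    [0,0,0],
    [0,0,0]
  ],
  "claw": [0.3,0.3,0.3,0.3,0.3]
}}

```text
clock: 11.4
eef_pos: [0.4474, -0.2765, 0.316]
ee_rot: [1.0, -0.0, -0.0, -0.0]
force: [1.1, -0.8, -0.7]
grip_width: 0.0569
grasp_force: 0.0
```

Call:
{"fn": "send_rows", "kwargs": {
  "dp": [
    [-0.015,-0.035,0],
    [-0.03,-0.07,0],
    [-0.045,-0.105,0],
    [-0.06,-0.14,0],
    [-0.075,-0.17,0]
  ],
  "turn": [
    [0,0,0],
    [0,0,0],
    [0,0,0],
    [0,0,0],
    [0,0,0]
  ],
  "claw": [0.3,0.3,0.3,0.3,0.3]
}}

```text
clock: 11.82
eef_pos: [0.3718, -0.4472, 0.3148]
ee_rot: [1.0, -0.001, -0.001, -0.0]
force: [0.3, -0.1, 0.1]
grip_width: 0.0571
grasp_force: 0.0
```

Run:
```python
from h import *
im,_=cap('top','t2.png'); find(im)
```

```text
px 403 246  c 519.2 -140.0  size 89.4 43.6  ang -0.8
px 348 246  c 517.8 -45.9  size 89.1 42.3  ang 1.1
px 292 243  c 519.5 47.8  size 87.5 43.9  ang 1.5
px 177 214  c 563.2 248.5  size 64.5 63.4  ang -70.4
px 63 137  c 693.1 473.2  size 75.1 72.0  ang 20.8
px 486 53  c 872.8 -290.6  size 136.4 62.6  ang 34.9
```

View pics/t2.png

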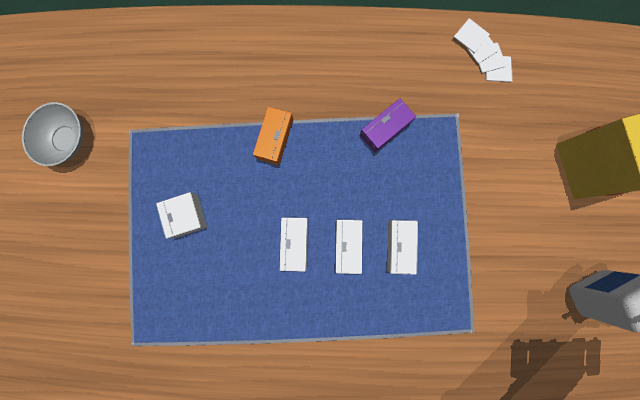

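The row stands at (292,243), (348,246), (403,246), with pitches of 94.1 and 93.7 mm and x within 2 mm. The angles differ by about 2° and may be pixel noise, so I'll check them with line fits on the long edges.

Run:
```python
from h import *
g=np.zeros((400,640))
N=6
for _ in range(N): g+=cv2.cvtColor(cap('top')[0],cv2.COLOR_RGB2HSV)[...,2]/N
B=8
big=cv2.resize(g.astype(np.float32)[200:290,260:440],None,fx=B,fy=B,interpolation=cv2.INTER_LINEAR)
m=(big>185).astype(np.uint8)*255
m=cv2.morphologyEx(m,cv2.MORPH_CLOSE,np.ones((95,95)))
for c in cv2.findContours(m,cv2.RETR_EXTERNAL,cv2.CHAIN_APPROX_NONE)[0]:
    if cv2.contourArea(c)<40000: continue
    uv=(c.reshape(-1,2)+.5)/B-.5+[260,200]
    P=plane('top',uv,.04)[:,:2]*1000; q=P-(P.min(0)+P.max(0))/2
    s=[]
    for ax in(1,0):
        for sg in(1,-1):
            h=(44,90)[1-ax]/2; k=(sg*q[:,ax]>h-4)&(abs(q[:,1-ax])<(38 if ax else 16))
            f=np.polyfit(q[k,1-ax],P[k,ax],1)
            f=np.polyfit(q[k,1-ax][abs(np.polyval(f,q[k,1-ax])-P[k,ax])<1],P[k,ax][abs(np.polyval(f,q[k,1-ax])-P[k,ax])<1],1)
            s.append((round(float(np.degrees(np.arctan(f[0])))*(1 if ax else -1),2),round(float(f[1]),1)))
    print('long sides',s[:2],'ends',s[2:])
```

```text
long sides [(-0.32, -118.4), (-1.12, -161.7)] ends [(1.16, 563.9), (-1.54, 474.7)]
long sides [(-0.09, -24.8), (1.0, -67.9)] ends [(0.57, 563.0), (-0.93, 473.5)]
long sides [(-0.05, 69.7), (-0.02, 26.5)] ends [(1.18, 564.2), (0.47, 475.2)]
```

```bash
python3 -c "
from workcell import bot
print(bot.hand_in())"
```

```text
the job is handed in; nothing more can be done
None
```

I slid the three long white cartons into a parallel row and handed the job in: the last images measured gaps of about 50 mm, short ends level to about 1 mm and angles within about 1°, with the square carton where it started.

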